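Snap the carrying handle onto the cup carrier

TASK

Take the yellow handle off the slanted drying stand, set it over the two orange snap hooks of the blue cup carrier and press it straight down until both sides click and it sits fully home, then let go. Press steadily, do not drop or slam it on; leave the two cups standing in the carrier and everything else on the table where it is.

Things in the scene. Friction and masses are not known exactly. Their poses are not given: they have to be found in the camera images.
- handle_grip (a point): Loose yellow handle, 80 g: centre of its grip bar, 16 mm thick (x), 58 long (y), 20 high (z), carried on two posts at y = +/-24 mm, 46 mm above the underside of the foot plate. Handle z points out of the plate, y along bar and plate; half a turn about z makes no difference. At the start its plate lies flat on the slanted stand: z leans 30 degrees from vertical towards the stand's -x (robot side), y level.
- handle_foot (a point): Centre of the underside of the handle's foot plate, 46 mm below the grip bar's centre along the handle's z; axes as handle_grip. The plate is 40 mm (x) by 128 mm (y), 8 mm thick, with two slots right through it, each 22 mm (x) by 20 mm (y), from y = 30 to 50 mm and from y = -30 to -50 mm.
- handle: The whole yellow handle, 56 mm high over all; same origin and axes as handle_foot.
- stand_face (a point): Fixed drying stand: white board 140 mm (up the slope) by 200 mm wide, rising at 30 degrees away from the robot. The point is the centre of its upper face, 75 mm above the table; its frame is upright: x level to the higher side, y level along the width. A lip 7 mm high stops the handle's plate; the plate lies at the centre, up to 25 mm sideways.
- carrier_seat (a point): Fixed blue cup carrier, tray 120 mm (x) by 310 mm (y), rim 22 mm high. The point is the centre of the top of its pedestal, 48 mm above the table: handle_foot comes to rest here, handle z up, handle y along the carrier's y either way round. Placed up to 2.5 mm off in x or 5 mm off in y the plate still finds its way down over the hooks.
- tip_a (a point): Tip of the orange snap hook at the carrier's +y side, 44 mm from the middle and 28 mm above carrier_seat; 12 mm wide (x) here, 16 mm below. From the tip the outer face slopes outward to 53 mm from the middle, with a flat catch 9.5 mm above carrier_seat. It goes up through a slot of the handle's plate.
- tip_b (a point): Tip of the same hook at the carrier's -y side. The plate's slot ends meet the slopes about 16 mm above the seat and bend both hooks inward; it is hardest (about 8 to 16 N down in all) 8 to 10 mm above it, then easier until both spring out over the plate 1.5 mm above it. The plate is to be pushed down until it stops on the pedestal.
- hook_a (a joint): Bend of the snap hook at the carrier's +y side, rad: 0 = straight, grows as it bends inward (0.05 to 0.1 while the plate passes), back near 0 once clicked.
- hook_b (a joint): The same for the hook at the carrier's -y side.
- cup_a: Clear plastic cup, loose, 74 mm across the rim, 95 mm tall, standing in the carrier's +y bay, 110 mm from its middle; origin at the centre of its underside, 8 mm above the table. To be left standing.
- cup_b: The same in the carrier's -y bay.
- pump_bottle: Bystander, loose, leave alone: pump bottle, green, 64 mm across, 187 mm tall; origin at the centre of its underside.
- canister: Bystander, loose, leave alone: round yellow and white tub, 90 mm across, 150 mm tall; origin at the centre of its underside.
- straw_jar: Bystander, loose, leave alone: clear jar of straws, 76 mm across, 200 mm tall with the straws; origin at the centre of its underside.
- cup_stack: Bystander, loose, leave alone: stack of pale cups, 76 mm across, 160 mm tall; origin at the centre of its underside.
- juice_carton: Bystander, loose, leave alone: orange drink carton, 45 x 60 x 110 mm tall; origin at the centre of its underside.
- water_bottle: Bystander, loose, leave alone: pale blue water bottle, 62 mm across, 190 mm tall; origin at the centre of its underside.
Mind the look-alikes: they are no part of the job. Leave any purple look-alike of the part that bears stand_face alone.

How it is judged (in metres and radians):
On the way:
1. the handle is lifted clear of the stand (distance between handle_foot and stand_face above 0.08 m), for 0.1 s.
At the end, for the whole second after the job is handed in: The handle sits upright (within 3 degrees) and fully home on the carrier: the centre of its foot plate within 3 mm in height and 8 mm sideways of the seat point, both hooks sprung back (below 0.035 rad), the handle at rest; both cups stand upright in the carrier within 20 mm of where they were (z of handle_foot in the frame of carrier_seat between -0.003 and 0.003 m and horizontal distance between handle_foot and carrier_seat below 0.008 m and angle between the z axis of handle_foot and the z axis of carrier_seat, either way round below 0.05 rad and value of joint each of hook_a, hook_b below 0.035 rad and distance of each of cup_a, cup_b from where it was at the start of the episode below 0.02 m and angle between each of cup_a, cup_b's own z axis and vertical below 0.2 rad and linear speed of handle below 0.02 m/s); the robot touches nothing.
It fails at once if the handle is dropped or slammed onto the carrier (faster than 0.5 m/s within 60 mm of its seat) (distance between handle_foot and carrier_seat below 0.06 m and linear speed of handle above 0.5 m/s).
It fails at once if a cup in the carrier is tipped or shoved more than 30 mm (angle between any of cup_a, cup_b's own z axis and vertical above 0.5 rad or distance of any of cup_a, cup_b from where it was at the start of the episode above 0.03 m).
It fails at once if a bystander is knocked over or moved more than 30 mm (distance of any of pump_bottle, canister, straw_jar, cup_stack, juice_carton, water_bottle from where it was at the start of the episode above 0.03 m or angle between any of pump_bottle, canister, straw_jar, cup_stack, juice_carton, water_bottle's own z axis and vertical above 0.3 rad).
It also fails if it takes over 42 s, if anything falls off the work surface, if the arm or the gripper's body presses on something with over 40 N, if the wrist force passes 120 N, or if a joint passes its speed limit or range.

ROBOT

A 6-joint arm with a two-finger parallel gripper is mounted at the origin on the work surface. World frame = base frame: x ahead of the robot, y to its left, z up, the work surface at z = 0. Lengths are in mm, angles in rad, forces in N, time in s.
With the tool pointing down it reaches from about 250 to 725 mm from the base axis. Payload 4 kg.
Tool frame: the origin (TCP) lies at the very end of the fingers, on their centre line; the grasp point (between the pads) lies 19 mm behind it; z points along the fingers, y is the direction in which the jaws open and shut (so a half turn about z gives the same grasp; the last joint's range is limited). The gripper opens to 85 mm and grips with 20 to 120 N. Pads are 22 mm wide; open, the fingers measure 114 mm over their backs; the gripper's body (76 mm by 85 mm) begins 54 mm behind the grasp point. The pads swing forward as they close: fully open they stand 13 mm farther back than shut.
Start: joints at [-1.144, 0.241, 0.005, 1.335, 0, 1.571], TCP at [206.978, -455.148, 231.306] pointing down, gripper open.
Joint ranges: [-2.72, 2.72], [-1.05, 1.87], [-1.09, 1.28], [-1.99, 2.15], [-1.42, 1.44], [-3.14, 3.14]. Speed limits (rad/s): [2.79, 2.79, 3.14, 3.14, 3.14, 3.14].

INTERFACE

Orientations are given as a unit quaternion [x, y, z, w].
In Python, from bench import sensors, snapshot, camera_info, workorder gives the robot as it stands.
- The arm moves only by the shell command python3 -m crank 'ROWS' [OPENING] [FORCE]. ROWS is JSON, a list of rows, each a list of 4 numbers: the shift along the tool's x, y, z in cm, then the turn about the tool's z in degrees. A call has exactly 10 rows; each row shifts and turns the pose as measured when the row begins, along the tool's axes as they then stand; what a row does not reach is not made up. A row lasts 1/12 s, in which the tool goes at most 41.7 mm and 7.16 degrees, less where a joint would pass 70% of its speed; a pose out of reach is approached as far as the arm can. A call with a gripper value outside its range is refused whole. OPENING is the closure, from -1 (fully open) to 1 (shut), set as the call begins (- or left out, the last holds). The fingers move at their own pace and stop on an object; FORCE is the grip in N (left out, the last holds). Time passes only in rows, so rows that do not move let the fingers close, or fill a call up. It gives the time, the measured TCP pose, the force and the opening at its end, in the units of the state.
- sensors.get_obs(): the state, without advancing time (a new reading comes with each control period).
- snapshot(name): name is "scene" or "top" or "wrist"; returns the picture (400x640x3 uint8, red, green, blue); there is no depth.
- camera_info(name): a dict with "camera_matrix" (3x3 intrinsics, pixels), "k1" (the pictures are not rectified: a ray, as slopes to the right and down, at radius r is drawn at 1 + k1 r^2 times it, then the intrinsics apply), "extrinsics" (4x4, takes a point from camera to world coordinates). Camera axes: x right, y down, z forward; pixel columns grow to the right and rows downward; lengths in mm; the calibration is good to about 2 mm. A picture is of the moment at which its call begins: read the wrist's pose just before it. camera_info takes no time and is no camera call; for the wrist camera it gives the pose at the moment of the call.
- workorder.job_done(): hands the job in, once; it reports no verdict.
The state is a dict: "time": time; "joint_positions": joint angles; "joint_velocities": joint speeds; "tau": joint torques, N m; "eef_pos": TCP position; "eef_rot": TCP orientation; "ft_force": force on the tool from outside, world axes, zero at the start; "torque": the same for the moment, N m; "finger_gap": finger opening in mm.
Only numpy, scipy, OpenCV 4.12 (cv2) and the standard library are available. Lean on these libraries where they do the work, as an engineer would, in place of code of your own. Each camera call takes 0.05 s, during which the arm holds its last target.

## Working session

There is one attempt and no reset: what is moved stays moved. The work goes in short steps, Python scripts to look and compute and a shell command to move; the robot and the scene stay as the last step left them, time stands still between calls to the robot, and variables do not carry over. Pictures are saved under pics/ and viewed, and the job is handed in when it is done.

```bash
ls; mkdir -p pics; python3 - <<'E'
from bench import sensors, snapshot, camera_info
import cv2,numpy as np
o=sensors.get_obs(); print(o)
for n in ["scene","top","wrist"]:
    c=camera_info(n); print(n,np.round(c["camera_matrix"],1).tolist(),c["k1"],np.round(c["extrinsics"],3).tolist())
    cv2.imwrite(f"pics/{n}0.png",snapshot(n)[:,:,::-1])
E
```

```text
pics
{'time': 0.0, 'joint_positions': array([-1.14399579e+00,  2.41378850e-01,  3.72240542e-03,  1.33521078e+00,
       -3.34189615e-06,  1.57079912e+00]), 'joint_velocities': array([-0.00105028, -0.00055652,  0.00034309,  0.00178654, -0.00017044,
        0.00039384]), 'tau': array([ 2.22096055e-04, -3.72317719e+01,  2.52408886e+01,  1.71144650e-02,
       -1.50253022e-04,  4.05635546e-06]), 'eef_pos': array([ 206.7154753 , -454.56767413,  230.42931626]), 'eef_rot': array([ 9.77316214e-01,  2.11782777e-01, -2.20926482e-04, -1.01160819e-03]), 'ft_force': array([ 0.72547805, -0.23077061, -0.33340555]), 'torque': array([-0.06836499,  0.01086848,  0.02218964]), 'finger_gap': 85.91645158587268}
scene [[491.9, 0.0, 323.5], [0.0, 491.9, 191.2], [0.0, 0.0, 1.0]] -0.09926410006864349 [[0.885, 0.261, -0.386, 1134.148], [0.466, -0.497, 0.732, -1146.989], [-0.001, -0.827, -0.562, 985.008], [0.0, 0.0, 0.0, 1.0]]
top [[379.8, 0.0, 328.6], [0.0, 379.8, 204.0], [0.0, 0.0, 1.0]] 0.017020722545294943 [[0.026, -0.997, 0.066, 438.945], [-1.0, -0.027, -0.009, 0.863], [0.011, -0.066, -0.998, 1422.239], [0.0, 0.0, 0.0, 1.0]]
wrist [[297.4, 0.0, 318.1], [0.0, 297.4, 199.2], [0.0, 0.0, 1.0]] -0.004349249088852927 [[0.414, -0.87, -0.268, 275.659], [-0.91, -0.395, -0.121, -424.392], [-0.001, 0.294, -0.956, 373.672], [0.0, 0.0, 0.0, 1.0]]
```

View pics/scene0.png

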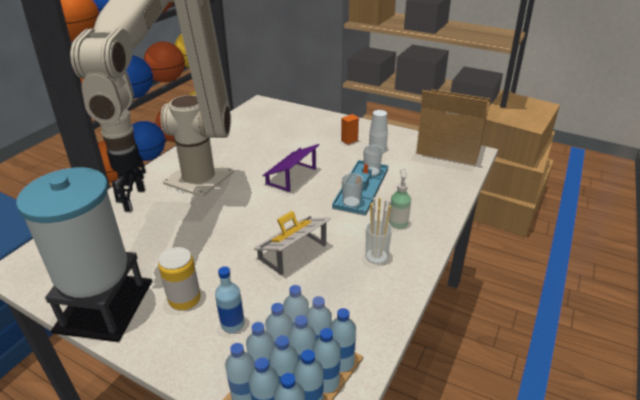

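View pics/top0.png

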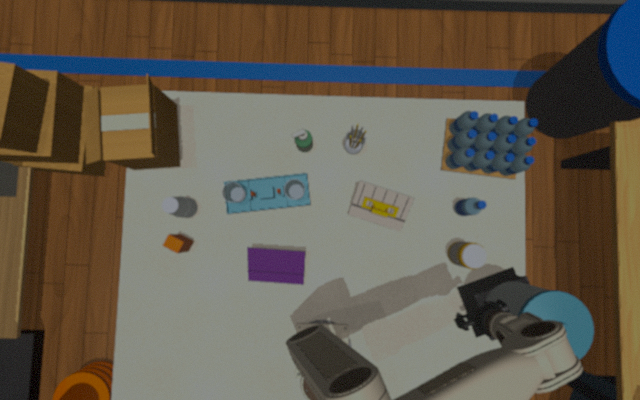

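View pics/wrist0.png

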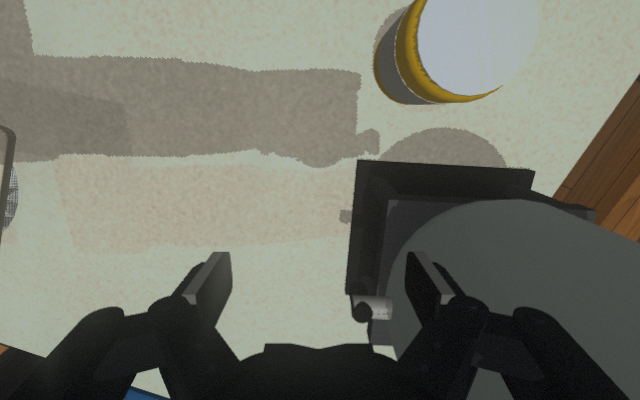

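Candidates: the loose yellow handle is at top (381,208) / scene (288,224), lying on the white stand. Look-alikes are the purple stand at top (277,265) / scene (292,165) and the yellow canister at top (467,254) / scene (180,278). By the description I want the handle on the white board; next I check it in a close crop.

```bash
cat > h.py <<'E'
import numpy as np, cv2
from bench import sensors, snapshot, camera_info
def und(ci,uv):
    K=np.array(ci["camera_matrix"]); k=ci["k1"]
    return cv2.undistortPoints(np.float64(uv).reshape(-1,1,2),K,np.array([k,0,0,0.]),)[:,0]
def rays(ci,uv):
    s=und(ci,uv); E=np.array(ci["extrinsics"])
    d=np.c_[s,np.ones(len(s))]@E[:3,:3].T
    return E[:3,3],d/np.linalg.norm(d,axis=1)[:,None]
def plane(ci,uv,z):
    o,d=rays(ci,uv); return o+d*((z-o[2])/d[:,2])[:,None]
def tri(obs):  # [(ci,uv),...] one point
    A=np.zeros((3,3));b=np.zeros(3);R=[]
    for ci,uv in obs:
        o,d=rays(ci,[uv]);P=np.eye(3)-np.outer(d[0],d[0]);A+=P;b+=P@o;R.append((o,P))
    p=np.linalg.solve(A,b); return p,[float(np.linalg.norm(P@(p-o))) for o,P in R]
def proj(ci,p):
    E=np.array(ci["extrinsics"]);q=(np.atleast_2d(p)-E[:3,3])@E[:3,:3]
    s=q[:,:2]/q[:,2:];s=s*(1+ci["k1"]*(s**2).sum(1))[:,None]
    K=np.array(ci["camera_matrix"]);return s*K[0,0]+K[:2,2]
E
python3 - <<'E'
import cv2
a=cv2.imread("pics/top0.png");b=cv2.imread("pics/scene0.png")
cv2.imwrite("pics/tc.png",cv2.resize(a[160:240,210:425],None,fx=3.7,fy=3.7,interpolation=cv2.INTER_CUBIC))
cv2.imwrite("pics/sc.png",cv2.resize(b[140:280,240:420],None,fx=4.2,fy=4.2,interpolation=cv2.INTER_CUBIC))
E
```

```text
(no output)
```

View pics/tc.png

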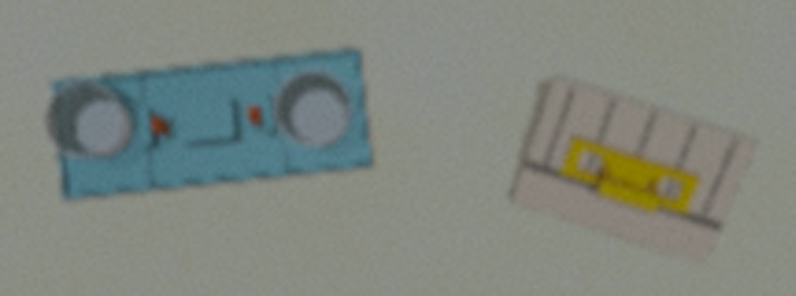

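View pics/sc.png

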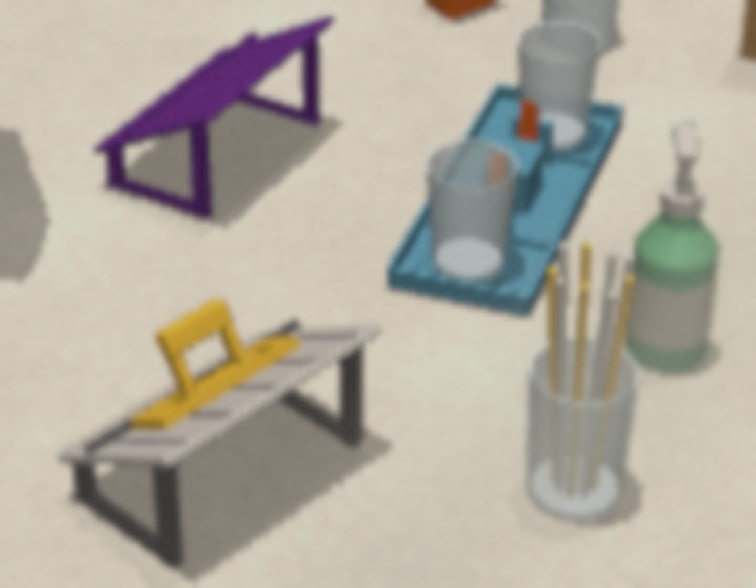

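The crop shows the yellow handle (bar about top (380,211)) lying on the white ribbed board. Orange hooks show at top (253,194) and (279,191) in the blue carrier. The purple board is the look-alike.

```bash
python3 - <<'E'
from h import *
ct=camera_info("top");cs=camera_info("scene")
t=cv2.imread("pics/top0.png");s=cv2.imread("pics/scene0.png")
def mask(im,lo,hi,box):
    m=cv2.inRange(cv2.cvtColor(im,cv2.COLOR_BGR2HSV),lo,hi); z=np.zeros_like(m);x0,y0,x1,y1=box;z[y0:y1,x0:x1]=m[y0:y1,x0:x1];return z
def info(m,n):
    cs_=cv2.findContours(m,cv2.RETR_EXTERNAL,cv2.CHAIN_APPROX_NONE)[0]
    for c in cs_:
        if len(c)>4: M=cv2.moments(c); print(n,len(c),cv2.contourArea(c),np.round(cv2.boxPoints(cv2.minAreaRect(c)),1).tolist())
Y=((20,120,100),(35,255,255))
info(mask(t,*Y,(340,180,420,240)),"top yellow")
info(mask(s,*Y,(250,195,335,245)),"scene yellow")
O=((3,120,60),(15,255,255))
for im,n,b in((t,"top or",(220,170,315,215)),(s,"sc or",(335,145,390,215))): info(mask(im,*O,b),n)
info(mask(t,(92,90,90),(108,255,255),(215,165,320,222)),"top blue")
# rough: bar center & stand corners
c=lambda x,y:(210+x/3.7,160+y/3.7)
print("bar",plane(ct,[c(630,190)],112))
# stand board upper edge corners z=75+35=110, lower corners z=40
print(plane(ct,[c(548,80),c(757,142)],110),plane(ct,[c(512,200),c(706,262)],40))
print("purple etc", plane(ct,[(248,248),(305,283)],75))
print("carrier", plane(ct,[c(52,82),c(358,48),c(372,165),c(66,199)],22))
E
```

```text
top yellow 85 378.5 [[360.29998779296875, 208.10000610351562], [364.29998779296875, 196.10000610351562], [398.5, 207.5], [394.5, 219.5]]
scene yellow 103 436.5 [[263.29998779296875, 227.1999969482422], [300.3999938964844, 205.0], [310.70001220703125, 222.1999969482422], [273.6000061035156, 244.39999389648438]]
top or 8 4.0 [[250.60000610351562, 192.1999969482422], [252.60000610351562, 191.1999969482422], [254.0, 194.0], [252.0, 195.0]]
sc or 19 19.5 [[364.0, 164.0], [367.0, 164.0], [367.0, 172.0], [364.0, 172.0]]
top blue 224 1981.0 [[224.5, 182.3000030517578], [306.0, 173.60000610351562], [309.20001220703125, 203.6999969482422], [227.6999969482422, 212.39999389648438]]
bar [[ 505.7176896  -190.01772054  112.        ]]
[[ 607.26901821 -111.38362145  110.        ]
 [ 554.07987815 -308.73565886  110.        ]] [[ 496.43150106  -84.41070968   40.        ]
 [ 440.58536049 -276.40327288   40.        ]]
purple etc [[366.23427555 268.19985432  75.        ]
 [249.49112998  64.26574369  75.        ]]
carrier [[602.84680519 376.53626301  22.        ]
 [645.61682253  72.49469626  22.        ]
 [528.40757809  55.02707422  22.        ]
 [486.45643281 357.55974166  22.        ]]
```

```bash
python3 -m crank '[[3.8,-1.2,-0.3,0],[3.8,-1.2,-0.3,0],[3.8,-1.2,-0.3,0],[3.8,-1.2,-0.3,0],[3.8,-1.2,0,0],[3.8,-1.2,0,0],[3.8,-1.2,0,0],[3.8,-1.2,0,0],[3.8,-1.2,0,0],[3.8,-1.2,0,0]]' -1 20
python3 -m crank '[[0,0,0,-7],[0,0,0,-7],[0,0,0,-7],[0,0,0,-7],[0,0,0,-7],[0,0,0,-7],[0,0,0,-7],[0,0,0,-1],[0,0,0,0],[0,0,0,0]]'
```

```text
time: 0.98
eef_pos: [509.7, -184.9, 239.2]
eef_rot: [0.979, 0.202, -0.003, -0.002]
ft_force: [-0.0, -1.5, -0.1]
finger_gap: 85.6
time: 1.82
eef_pos: [515.7, -173.7, 232.9]
eef_rot: [0.796, 0.606, -0.003, -0.007]
ft_force: [-0.2, 1.0, -0.0]
finger_gap: 85.5
```

```bash
python3 - <<'E'
from h import *
import pickle
c=camera_info("wrist");im=snapshot("wrist")[:,:,::-1];cv2.imwrite("pics/w1.png",im);pickle.dump(c,open("w1.pkl","wb"))
print(sensors.get_obs()["eef_pos"],np.round(c["extrinsics"],2).tolist())
E
```

```text
[ 515.6653384  -173.76373223  232.82393582] [[0.96, -0.25, -0.09, 538.04], [-0.27, -0.92, -0.28, -103.03], [-0.01, 0.29, -0.96, 376.28], [0.0, 0.0, 0.0, 1.0]]
```

View pics/w1.png

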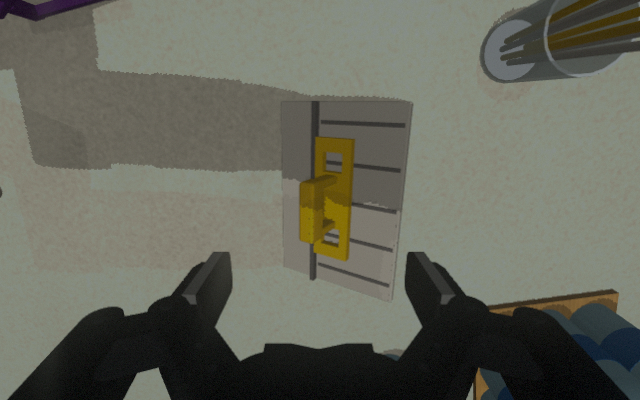

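```bash
python3 - <<'E'
from h import *
import pickle
c=pickle.load(open("w1.pkl","rb"));print(plane(c,[(312,211)],115))
im=cv2.imread("pics/w1.png");cv2.imwrite("pics/w1c.png",cv2.resize(im[90:310,260:430],None,fx=2.7,fy=2.7,interpolation=cv2.INTER_CUBIC))
E
python3 -m crank '[[2,-0.5,0,0],[2,-0.5,0,0],[2,0,0,0],[1,0,0,0],[0,0,0,0],[0,0,0,0],[0,0,0,0],[0,0,0,0],[0,0,0,0],[0,0,0,0]]'
python3 - <<'E'
from h import *
import pickle
c=camera_info("wrist");im=snapshot("wrist")[:,:,::-1];cv2.imwrite("pics/w2.png",im);pickle.dump(c,open("w2.pkl","wb"))
print(sensors.get_obs()["eef_pos"])
cv2.imwrite("pics/w2c.png",cv2.resize(im[120:340,250:420],None,fx=2.7,fy=2.7,interpolation=cv2.INTER_CUBIC))
E
```

```text
[[ 504.73658123 -188.33179432  115.        ]]
time: 2.7
eef_pos: [524.6, -105.5, 232.8]
eef_rot: [0.8, 0.6, -0.004, -0.006]
ft_force: [-0.6, 1.0, -0.4]
finger_gap: 85.3
[ 524.57929084 -105.56900992  232.82543987]
```

View pics/w1c.png

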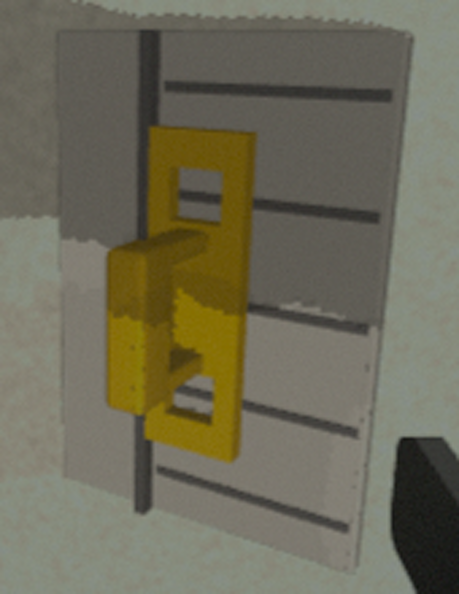

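View pics/w2c.png

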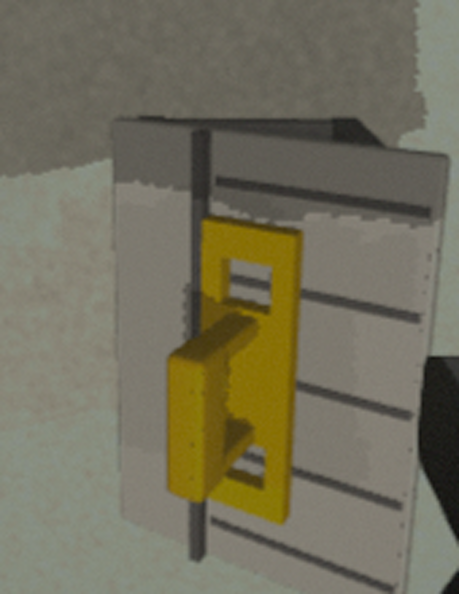

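```bash
python3 - <<'E'
from h import *
import pickle
c1=pickle.load(open("w1.pkl","rb"));c2=pickle.load(open("w2.pkl","rb"))
P={}
for n,a,b in [("bTL",(108,250),(168,355)),("bTR",(145,248),(205,360)),("bBR",(145,413),(203,500)),("bBL",(108,405),(168,492)),
 ("fTL",(152,127),(203,217)),("fTR",(256,132),(302,231)),("fBR",(237,461),(287,523)),("sTR",(411,33),(448,156)),("sTL",(57,32),(115,120))]:
    p,r=tri([(c1,(260+a[0]/2.7,90+a[1]/2.7)),(c2,(250+b[0]/2.7,120+b[1]/2.7))]);P[n]=p;print(n,p.round(1),np.round(r,1))
m=np.mean([P[k] for k in("bTL","bTR","bBR","bBL")],0);print("bar top centre",m)
v=P["fTR"]-P["fBR"];print("plate y ang",np.degrees(np.arctan2(-v[0],v[1])),np.linalg.norm(v))
a=np.radians(-15.3);x=np.array([np.cos(a),np.sin(a),0]);z=-x*.5+np.array([0,0,.866]);y=np.array([-np.sin(a),np.cos(a),0])
pc=(P["fTL"]+P["fBR"])/2; print("plate top ctr",pc,"-> grip by plate",pc+38*z,"grip by bar",m-10*z)
E
```

```text
bTL [ 502.1 -158.7  118.2] [0. 0.]
bTR [ 515.3 -158.9  128.6] [0.3 0.3]
bBR [ 498.8 -215.8  124.4] [0.1 0.1]
bBL [ 486.9 -210.6  122.1] [0.2 0.2]
fTL [ 524.5 -128.1   67.4] [0.2 0.2]
fTR [ 560.4 -138.    86.7] [0.2 0.2]
fBR [ 523.2 -260.    91.5] [0.1 0.1]
sTR [ 613.8 -118.5  106.5] [0. 0.]
sTL [497.6 -84.5  40.6] [0.6 0.6]
bar top centre [ 500.77292483 -186.01354978  123.31652086]
plate y ang -16.973736914977923 127.69240781714463
plate top ctr [ 523.81614767 -194.05678215   79.43973507] -> grip by plate [ 505.48955672 -189.0431942   112.34773507] grip by bar [ 505.59571192 -187.33291503  114.65652086]
```

```bash
python3 -m crank '[[-2,0.1,0,0],[-2,0.1,0,0],[-2,0.1,0.5,0],[-1.5,0.1,2,0],[-1,0.1,2,0],[0,0,2,0],[0,0,1,0],[0,0,0,0],[0,0,0,0],[0,0,0,0]]' -0.2
python3 - <<'E'
from h import *
cv2.imwrite("pics/w3.png",snapshot("wrist")[:,:,::-1]);o=sensors.get_obs();print(o["eef_pos"])
from scipy.spatial.transform import Rotation as R
r=R.from_quat(o["eef_rot"]).as_matrix();print(r.round(3).tolist());print("to go tool cm",(r.T@(np.array([505.5,-188,97.5])-o["eef_pos"])/10).round(2))
E
```

```text
time: 3.58
eef_pos: [503.9, -196.3, 156.6]
eef_rot: [0.802, 0.597, -0.003, -0.004]
ft_force: [0.4, -0.4, 0.5]
finger_gap: 51.6
[ 504.23169982 -196.33446395  156.96072854]
[[0.287, 0.958, -0.009], [0.958, -0.287, 0.003], [0.0, -0.01, -1.0]]
to go tool cm [ 0.83 -0.06  5.95]
```

View pics/w3.png

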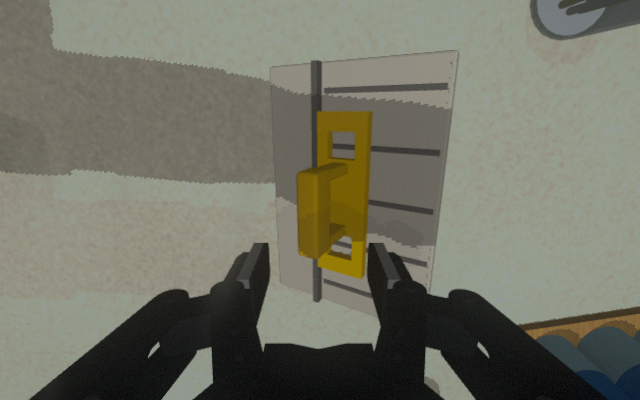

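The bar (298–330, 170–258) lies centred between the open fingertips (268 and 368). I go down and close gently.

```bash
python3 -m crank '[[0.4,0,1.5,0],[0.4,0,1.5,0],[0,0,1.5,0],[0,0,0.8,0],[0,0,0.4,0],[0,0,0,0],[0,0,0,0],[0,0,0,0],[0,0,0,0],[0,0,0,0]]' -0.2
python3 - <<'E'
from h import *
cv2.imwrite("pics/w4.png",snapshot("wrist")[:,:,::-1]);o=sensors.get_obs();print(o["eef_pos"],o["ft_force"])
from scipy.spatial.transform import Rotation as R
r=R.from_quat(o["eef_rot"]).as_matrix();print("to go tool cm",(r.T@(np.array([505.5,-188,97.5])-o["eef_pos"])/10).round(2))
E
```

```text
time: 4.47
eef_pos: [514.2, -190.0, 108.6]
eef_rot: [0.802, 0.598, 0.003, 0.004]
ft_force: [-1.0, 0.4, 0.3]
finger_gap: 51.1
[ 514.31175007 -190.0799816   108.66585038] [ 0.26243232 -0.42030138  0.78695266]
to go tool cm [-0.05 -0.92  1.11]
```

View pics/w4.png

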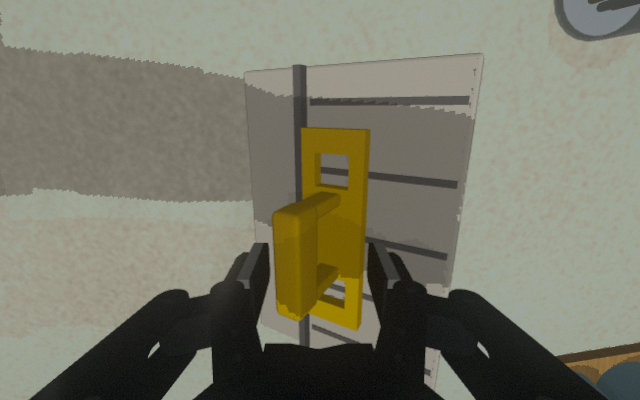

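```bash
python3 -m crank '[[0,-0.5,0,0],[0,-0.3,0,0],[0,-0.1,0.3,0],[0,0,0.3,0],[0,-0.1,0.3,0],[0,0,0.3,0],[0,0,0,0],[0,0,0,0],[0,0,0,0],[0,0,0,0]]' -0.2
python3 - <<'E'
from h import *
cv2.imwrite("pics/w5.png",snapshot("wrist")[:,:,::-1]);o=sensors.get_obs();print(o["eef_pos"],o["ft_force"])
from scipy.spatial.transform import Rotation as R
r=R.from_quat(o["eef_rot"]).as_matrix();print("to go tool cm",(r.T@(np.array([505.5,-188,97.5])-o["eef_pos"])/10).round(2))
E
```

```text
time: 5.35
eef_pos: [503.5, -187.1, 95.5]
eef_rot: [0.802, 0.598, 0.003, 0.005]
ft_force: [0.6, -0.7, 0.7]
finger_gap: 51.3
[ 503.54903566 -187.07984031   95.51350748] [0.0284097  0.57612655 0.88061984]
to go tool cm [-0.03  0.22 -0.2 ]
```

View pics/w5.png

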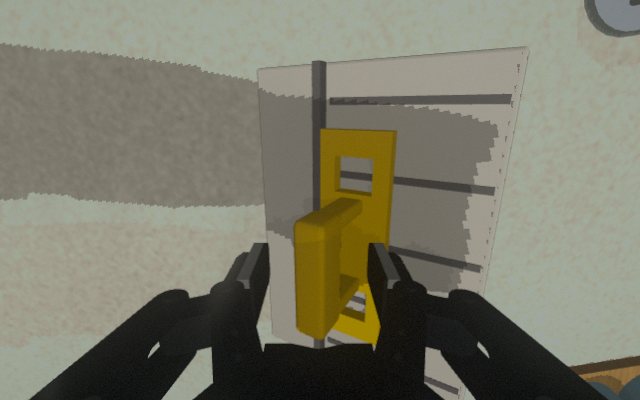

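Bar (297–340) is now centred between the pads (268/368). Closing at 25 N.

```bash
python3 -m crank '[[0,0,0,0],[0,0,0,0],[0,0,0,0],[0,0,0,0],[0,0,0,0],[0,0,0,0],[0,0,0,0],[0,0,0,0],[0,0,0,0],[0,0,0,0]]' 1 25
python3 -m crank '[[0,0,-0.3,0],[0,0,-0.3,0],[0,0,-0.5,0],[0,0,-0.5,0],[0,0,-1,0],[0,0,-1.5,0],[0,0,-2,0],[0,0,-2,0],[0,0,-1,0],[0,0,0,0]]'
python3 - <<'E'
from h import *
cv2.imwrite("pics/w6.png",snapshot("wrist")[:,:,::-1])
im=snapshot("scene")[:,:,::-1];cv2.imwrite("pics/s6.png",cv2.resize(im[130:280,230:410],None,fx=4,fy=4,interpolation=cv2.INTER_CUBIC))
E
```

```text
time: 6.23
eef_pos: [503.6, -187.1, 96.2]
eef_rot: [0.802, 0.598, 0.003, 0.005]
ft_force: [0.7, -0.3, 1.3]
finger_gap: 21.9
time: 7.07
eef_pos: [502.2, -186.5, 195.0]
eef_rot: [0.802, 0.598, 0.003, 0.005]
ft_force: [0.9, -0.1, -0.4]
finger_gap: 21.7
```

View pics/w6.png

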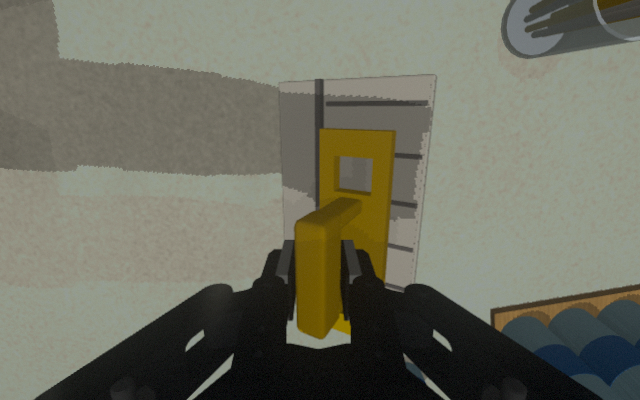

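View pics/s6.png

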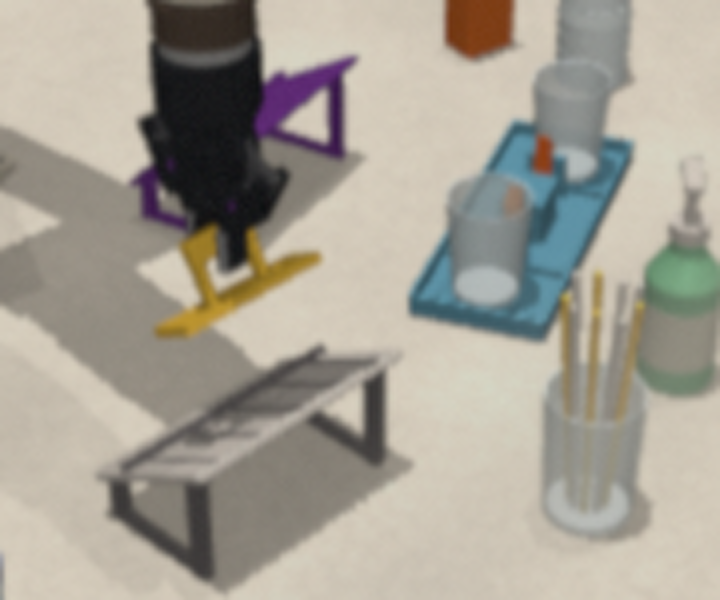

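Lift worked (gap 21.7 mm), but the bar is still tilted 30° in the jaws. Plan: press the plate's low edge lightly on a bare patch of table and drag +x, so the handle turns upright and squares up between the pads.

```bash
python3 -m crank '[[1.9,-1.8,0,0],[1.9,-1.8,0,0],[1.9,-1.8,0,0],[1.9,-1.8,0,0],[1.9,-1.8,0.5,0],[1.9,-1.8,1,0],[1.9,-1.8,1.5,0],[1.9,-1.6,2,0],[0,0,1.5,0],[0,0,0,0]]'
python3 - <<'E'
from h import *
im=snapshot("scene")[:,:,::-1];cv2.imwrite("pics/s7.png",cv2.resize(im[80:280,160:410],None,fx=3,fy=3,interpolation=cv2.INTER_CUBIC))
print(sensors.get_obs()["eef_pos"])
E
```

```text
time: 8.0
eef_pos: [398.6, 6.7, 115.8]
eef_rot: [0.803, 0.596, -0.002, -0.001]
ft_force: [0.2, -0.4, -1.4]
finger_gap: 21.7
[398.87416513   6.56397707 116.75186521]
```

View pics/s7.png

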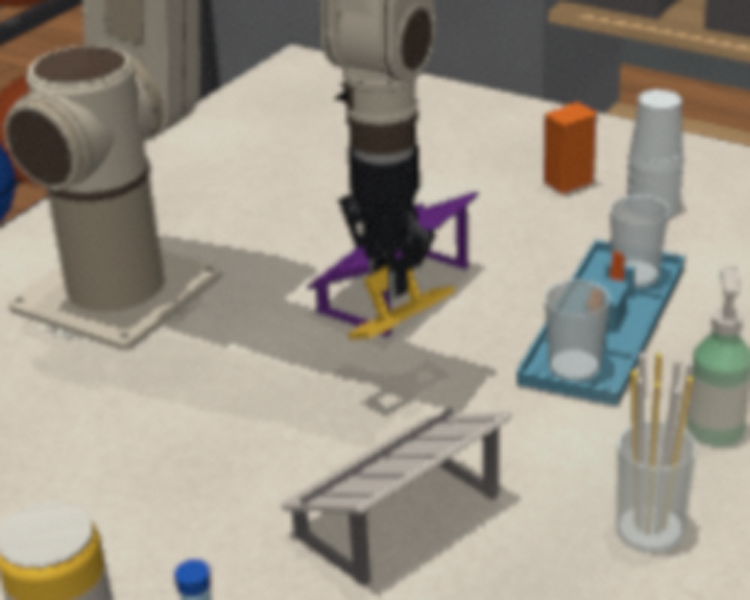

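```bash
python3 -m crank '[[-0.5,0.7,0.5,0],[-0.5,0.7,1,0],[-0.5,0.6,1.3,0],[0,0,1.3,0],[0,0,1.3,0],[0,0,0.8,0],[0,0,0.4,0],[0,0,0.2,0],[0,0,0,0],[0,0,0,0]]' - 20
python3 -m crank '[[0,0,0.2,0],[0,0,0.2,0],[0,0,0.2,0],[0,0,0.2,0],[0,0,0.2,0],[0,0,0,0],[0,0,0,0],[0,0,0,0],[0,0,0,0],[0,0,0,0]]'
```

```text
time: 8.88
eef_pos: [425.0, -23.9, 47.1]
eef_rot: [0.806, 0.592, 0.002, 0.004]
ft_force: [0.1, -1.2, -0.2]
finger_gap: 21.6
time: 9.72
eef_pos: [427.0, -23.5, 38.2]
eef_rot: [0.806, 0.592, 0.004, 0.005]
ft_force: [0.0, 0.7, -0.9]
finger_gap: 21.3
```

```bash
python3 -m crank '[[0,0,0.2,0],[0,0,0.2,0],[0,0,0.2,0],[0,0,0.1,0],[0,0,0.1,0],[0,0,0,0],[0,0,0,0],[0,0,0,0],[0,0,0,0],[0,0,0,0]]'
```

```text
time: 10.55
eef_pos: [428.5, -23.7, 30.7]
eef_rot: [0.806, 0.592, 0.005, 0.006]
ft_force: [0.1, 0.2, 0.1]
finger_gap: 21.6
```

```bash
python3 -m crank '[[0,0,0.1,0],[0,0,0.1,0],[0,0,0.1,0],[0,0,0.1,0],[0,0,0,0],[0,0,0,0],[0,0,0,0],[0,0,0,0],[0,0,0,0],[0,0,0,0]]'
python3 - <<'E'
from h import *
im=snapshot("scene")[:,:,::-1];cv2.imwrite("pics/s8.png",cv2.resize(im[130:250,240:400],None,fx=4.5,fy=4.5,interpolation=cv2.INTER_CUBIC))
E
```

```text
time: 11.38
eef_pos: [432.1, -24.8, 30.1]
eef_rot: [0.806, 0.592, 0.007, 0.01]
ft_force: [-0.9, -1.1, 1.0]
finger_gap: 21.1
```

View pics/s8.png

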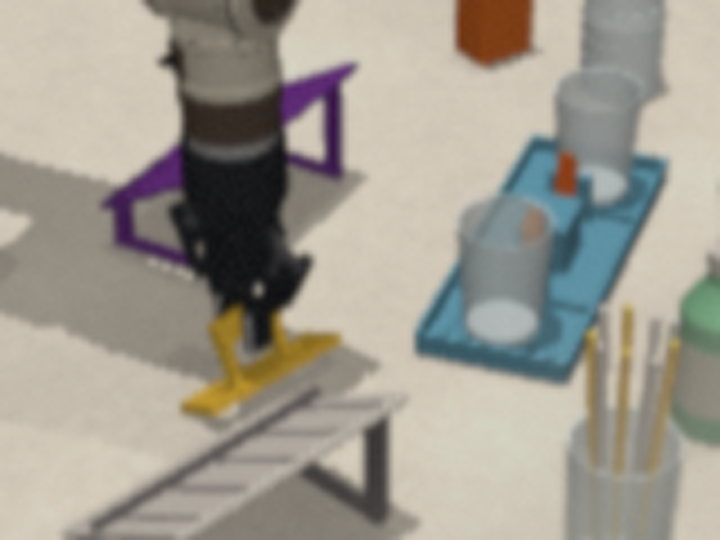

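```bash
python3 -m crank '[[0.1,0.3,0.2,0],[0.1,0.3,0.2,0],[0.1,0.3,0.2,0],[0.1,0.3,0.2,0],[0,0.3,0.1,0],[0,0.3,0.1,0],[0,0,0,0],[0,0,0,0],[0,0,0,0],[0,0,0,0]]'
```

```text
time: 12.27
eef_pos: [445.6, -26.6, 24.4]
eef_rot: [0.806, 0.592, 0.002, 0.007]
ft_force: [-1.4, -1.2, 5.9]
finger_gap: 15.8
```

```bash
python3 - <<'E'
from h import *
im=snapshot("scene")[:,:,::-1];cv2.imwrite("pics/s9.png",cv2.resize(im[130:250,240:400],None,fx=4.5,fy=4.5,interpolation=cv2.INTER_CUBIC))
cv2.imwrite("pics/w9.png",snapshot("wrist")[:,:,::-1])
E
```

```text
(no output)
```

View pics/s9.png

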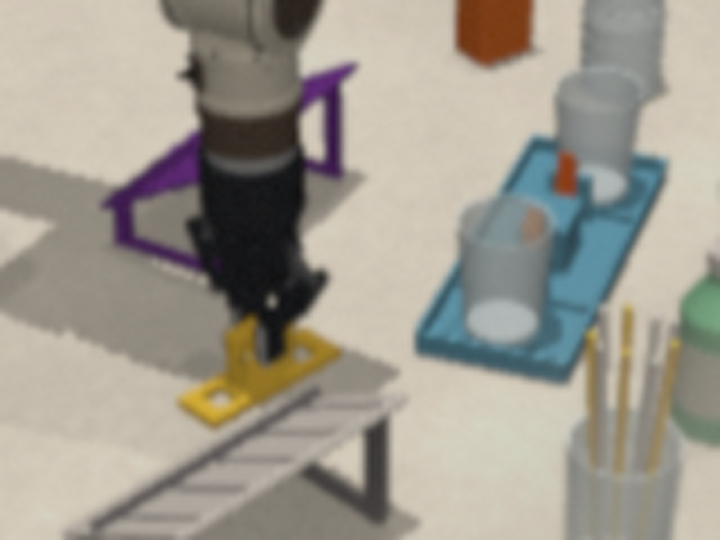

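View pics/w9.png

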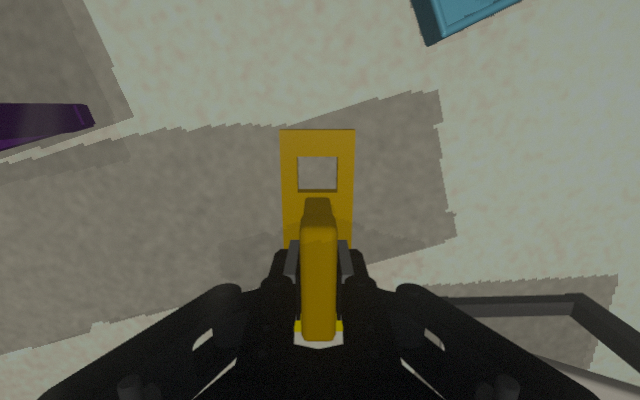

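The handle is now upright with its plate flat on the table, and the gap of 15.8 mm matches the 16 mm bar. I measure where it sits in the grip, tighten, and lift.

```bash
python3 - <<'E'
from h import *
from scipy.spatial.transform import Rotation as R
c=camera_info("wrist");o=sensors.get_obs();r=R.from_quat(o["eef_rot"]).as_matrix()
# plate far end corners on top face z=8; bar end z=56
p=plane(c,[(281,130),(355,130)],8);print(((p-o["eef_pos"])@r).round(1), np.linalg.norm(p[0]-p[1]))
q=plane(c,[(298,156),(337,156)],8);print("slot far edge",((q-o["eef_pos"])@r).round(1))
b=plane(c,[(303,340),(335,340)],50);print(((b-o["eef_pos"])@r).round(1))
print(o["eef_pos"],r.round(3).tolist())
E
python3 -m crank '[[0,0,0,0],[0,0,0,0],[0,0,0,0],[0,0,-0.3,0],[0,0,-0.6,0],[0,0,-1,0],[0,0,-2,0],[0,0,-3,0],[0,0,-3,0],[0,0,-1.5,0]]' 1 70
```

```text
[[ 63.4 -18.6  15.9]
 [ 63.3  20.1  16.4]] 38.73339644220799
slot far edge [[ 49.8 -10.   16.1]
 [ 49.7  10.9  16.4]]
[[-33.2  -6.6 -25.6]
 [-33.4   8.9 -25.4]]
[445.6558316  -26.57088839  24.39726177] [[0.3, 0.954, 0.012], [0.954, -0.3, -0.008], [-0.004, 0.013, -1.0]]
time: 13.2
eef_pos: [439.4, -24.8, 137.1]
eef_rot: [0.806, 0.592, -0.004, 0.001]
ft_force: [0.3, -0.2, -0.7]
finger_gap: 15.1
```

```bash
python3 -m crank '[[1.6,0.7,-0.5,0],[1.6,0.7,-0.7,0],[1.6,0.7,-0.7,0],[1.6,0.7,-0.7,0],[1.6,0.7,-0.7,0],[1.6,0.7,-0.7,0],[1.6,0.7,-0.7,0],[0,0,0,-6],[0,0,0,-6],[0,0,0,0]]'
python3 -m crank '[[0,0,0,-6],[0,0,0,-6],[0,0,0,-2],[0,0,0,0],[0,0,0,0],[0,0,0,0],[0,0,0,0],[0,0,0,0],[0,0,0,0],[0,0,0,0]]'
python3 - <<'E'
from h import *
import pickle
c=camera_info("wrist");im=snapshot("wrist")[:,:,::-1];cv2.imwrite("pics/w10.png",im);pickle.dump(c,open("w10.pkl","wb"))
print(sensors.get_obs()["eef_pos"])
E
```

```text
time: 14.03
eef_pos: [525.7, 73.4, 191.7]
eef_rot: [0.737, 0.676, 0.0, 0.002]
ft_force: [-1.0, -0.3, -1.2]
finger_gap: 14.7
time: 14.87
eef_pos: [523.7, 73.0, 190.2]
eef_rot: [0.652, 0.758, -0.002, 0.0]
ft_force: [0.0, -0.1, -0.4]
finger_gap: 14.9
[523.77660214  73.01819745 190.2260045 ]
```

View pics/w10.png

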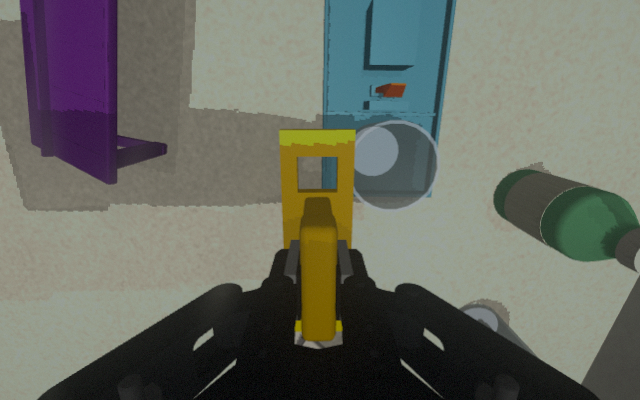

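```bash
python3 -m crank '[[1,1,0,0],[1.5,1,0,0],[1.5,1,0,0],[1.5,1,0,0],[0.5,0.5,0,0],[0,0,0,0],[0,0,0,0],[0,0,0,0],[0,0,0,0],[0,0,0,0]]'
python3 - <<'E'
from h import *
import pickle
c=camera_info("wrist");im=snapshot("wrist")[:,:,::-1];cv2.imwrite("pics/w11.png",im);pickle.dump(c,open("w11.pkl","wb"))
print(sensors.get_obs()["eef_pos"])
E
```

```text
time: 15.75
eef_pos: [559.3, 138.2, 189.7]
eef_rot: [0.654, 0.756, -0.003, 0.0]
ft_force: [0.5, 0.1, -0.8]
finger_gap: 14.9
[559.3291227  138.10310602 189.75234845]
```

View pics/w11.png

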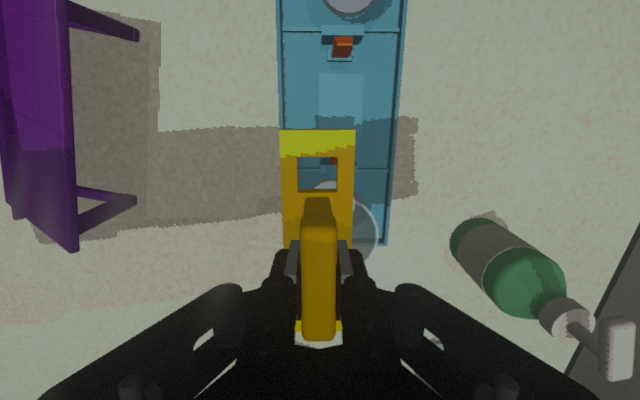

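```bash
python3 - <<'E'
import cv2,numpy as np
a=cv2.imread("pics/w10.png")[55:130,345:435];b=cv2.imread("pics/w11.png")[10:85,300:390]
cv2.imwrite("pics/hk.png",np.hstack([cv2.resize(x,None,fx=4.4,fy=4.4,interpolation=cv2.INTER_CUBIC) for x in(a,b)]))
E
```

```text
(no output)
```

View pics/hk.png

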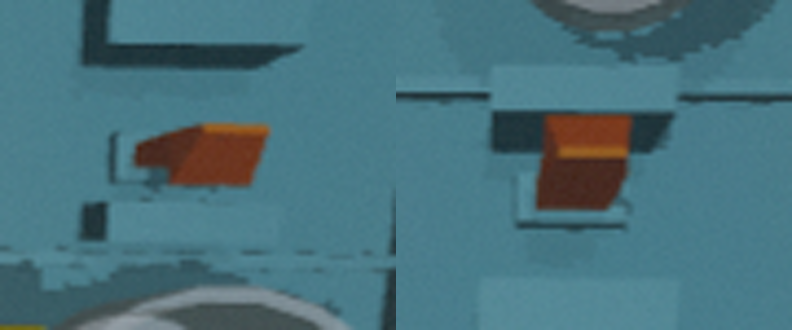

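```bash
python3 - <<'E'
from h import *
import pickle
from scipy.spatial.transform import Rotation as R
c1=pickle.load(open("w10.pkl","rb"));c2=pickle.load(open("w11.pkl","rb"));cs=camera_info("scene");ct=camera_info("top")
b=plane(c1,[(398.6,84.5)],76)[0];a=plane(c2,[(344.8,44.5)],76)[0]
print(a,b,np.linalg.norm(a-b),(a+b)/2,np.degrees(np.arctan2(-(a-b)[0],(a-b)[1])))
print("tri a scene",tri([(c2,(344.8,44.5)),(cs,(365.7,164))]))
print("top a,b",proj(ct,[a,b]),"scene",proj(cs,[a,b]))
# b seen through the slot in w11
print("w11 proj of b",proj(c2,b))
o=sensors.get_obs();r=R.from_quat(o["eef_rot"]).as_matrix();print(r.round(3).tolist())
im=cv2.imread("pics/w11.png")[120:200,270:365];cv2.imwrite("pics/hk2.png",cv2.resize(im,None,fx=6,fy=6,interpolation=cv2.INTER_CUBIC))
E
```

```text
[562.52640741 260.59343935  76.        ] [574.66445401 173.52189581  76.        ] 87.9135135793715 [568.59543071 217.05766758  76.        ] 7.936067490115601
tri a scene (array([562.30642557, 260.46063113,  76.11135454]), [0.239833000942962, 0.23983300094286378])
top a,b [[252.33618883 192.47268472]
 [277.02469014 189.74008084]] scene [[365.83647742 164.01797115]
 [358.88954263 176.40219264]]
w11 proj of b [[341.55478914 157.09092547]]
[[-0.144, 0.99, -0.004], [0.99, 0.144, -0.005], [-0.004, -0.005, -1.0]]
```

View pics/hk2.png

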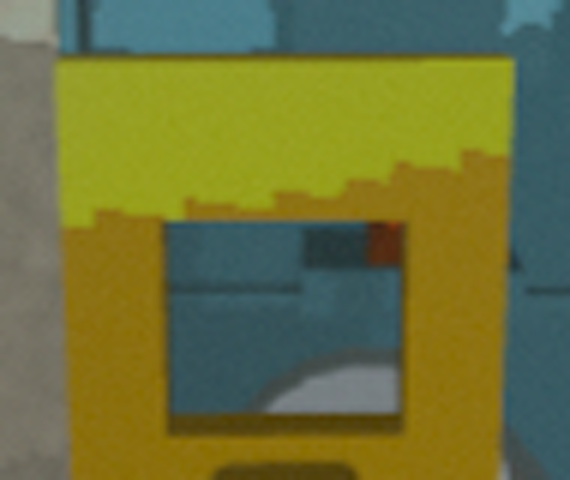

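Tip A triangulates to z 76.1 (text 76) and the tips are 87.9 mm apart (text 88), so the seat is at about (568.6, 217.1) with yaw 7.9°. Moving above it.

```bash
python3 -m crank '[[1.2,0.4,0,0],[1.6,0.4,0,0],[1.6,0.4,0,0],[1.6,0.4,0,0],[1.2,0.3,0,0],[0.4,0,0,0],[0,0,0,0],[0,0,0,0],[0,0,0,0],[0,0,0,0]]'
cat > g.py <<'E'
from h import *
from scipy.spatial.transform import Rotation as R
o=sensors.get_obs();r=R.from_quat(o["eef_rot"]).as_matrix()
foot=o["eef_pos"]+r@np.array([-.4,.6,24.4]);print("foot",foot.round(1),"gap",o["finger_gap"],"F",o["ft_force"].round(1),"yaw",np.degrees(np.arctan2(r[1,1],r[0,1])).round(2),"tilt",r[:2,2].round(4))
print("to seat, tool cm",(r.T@(np.array([568.6,217.1,48])-foot)/10).round(2))
E
python3 g.py
```

```text
time: 16.63
eef_pos: [567.6, 219.6, 190.0]
eef_rot: [0.656, 0.755, -0.003, 0.0]
ft_force: [0.9, 0.5, -1.3]
finger_gap: 15.1
foot [568.1 219.2 165.6] gap 15.1413511410077 F [ 0.9  0.5 -1.3] yaw 7.97 tilt [-0.0037 -0.0048]
to seat, tool cm [-0.16  0.07 11.76]
```

```bash
python3 -m crank '[[-0.2,0,0.8,0],[0,0,1.2,0],[0,0,1.2,0],[0,0,1.2,0],[0,0,1.2,0],[0,0,0.8,0],[0,0,0.5,0],[0,0,0,0],[0,0,0,0],[0,0,0,0]]'
python3 g.py; python3 - <<'E'
from h import *
cv2.imwrite("pics/w12.png",snapshot("wrist")[:,:,::-1])
E
```

```text
time: 17.47
eef_pos: [568.1, 210.4, 116.5]
eef_rot: [0.659, 0.752, -0.003, 0.001]
ft_force: [-0.3, -0.2, -1.4]
finger_gap: 15.1
foot [568.6 209.9  92.1] gap 15.147996028318921 F [-0.3 -0.2 -1.4] yaw 7.48 tilt [-0.0031 -0.006 ]
to seat, tool cm [0.74 0.11 4.4 ]
```

View pics/w12.png

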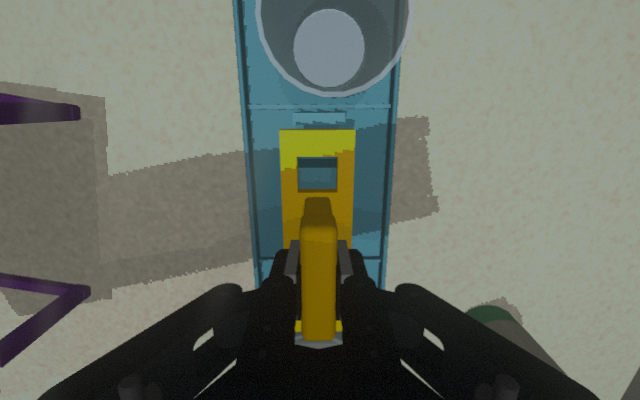

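```bash
python3 -m crank '[[0.4,0.1,0,0],[0.3,0,0,0],[0,0,0,-0.4],[0,0,0.2,0],[0,0,0.2,0],[0,0,0,0],[0,0,0,0],[0,0,0,0],[0,0,0,0],[0,0,0,0]]'
python3 g.py; python3 - <<'E'
from h import *
import pickle
pickle.dump(camera_info("wrist"),open("w13.pkl","wb"))
im=snapshot("wrist")[:,:,::-1]
cv2.imwrite("pics/w13.png",im);cv2.imwrite("pics/w13c.png",cv2.resize(im[90:260,240:400],None,fx=3.5,fy=3.5,interpolation=cv2.INTER_CUBIC))
E
```

```text
time: 18.35
eef_pos: [569.9, 219.4, 115.0]
eef_rot: [0.656, 0.755, -0.001, 0.002]
ft_force: [0.6, 1.3, -0.4]
finger_gap: 14.9
foot [570.6 219.   90.6] gap 14.886673679741873 F [ 0.6  1.3 -0.4] yaw 7.98 tilt [ 0.0023 -0.0041]
to seat, tool cm [-0.14 -0.23  4.26]
```

View pics/w13c.png

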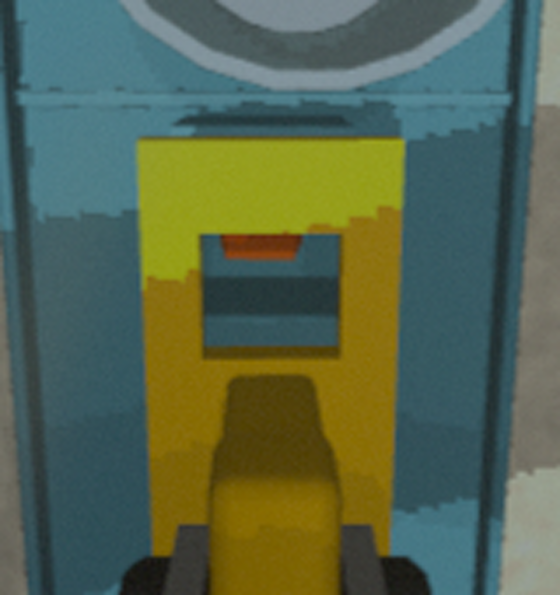

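In the slot (202–340 in the crop) hook A shows at 221–301, about 2 mm left of the slot's middle. That agrees with the computed −2.3 mm.

```bash
python3 -m crank '[[0,-0.2,0,0],[0,0,0,0],[0,0,0.3,0],[0,0,0.3,0],[0,0,0.2,0],[0,0,0,0],[0,0,0,0],[0,0,0,0],[0,0,0,0],[0,0,0,0]]'
python3 g.py
```

```text
time: 19.23
eef_pos: [567.5, 218.8, 105.8]
eef_rot: [0.656, 0.754, -0.001, 0.002]
ft_force: [0.6, 0.7, -0.9]
finger_gap: 15.1
foot [568.2 218.4  81.4] gap 15.081259844798298 F [ 0.6  0.7 -0.9] yaw 7.96 tilt [ 0.0016 -0.0044]
to seat, tool cm [-0.12  0.02  3.34]
```

```bash
python3 -m crank '[[0,0,0.3,0],[0,0,0.3,0],[0,0,0.3,0],[0,0,0.3,0],[0,0,0.2,0],[0,0,0,0],[0,0,0,0],[0,0,0,0],[0,0,0,0],[0,0,0,0]]'
python3 g.py;python3 - <<'E'
from h import *
im=snapshot("wrist")[:,:,::-1]
cv2.imwrite("pics/w14c.png",cv2.resize(im[90:260,240:400],None,fx=3.5,fy=3.5,interpolation=cv2.INTER_CUBIC))
E
```

```text
time: 20.07
eef_pos: [567.9, 218.5, 90.4]
eef_rot: [0.656, 0.754, -0.001, 0.002]
ft_force: [-0.7, -0.3, -0.3]
finger_gap: 14.9
foot [568.6 218.   66. ] gap 14.884273221944893 F [-0.7 -0.3 -0.3] yaw 7.95 tilt [ 0.0022 -0.0049]
to seat, tool cm [-0.08 -0.01  1.8 ]
```

View pics/w14c.png

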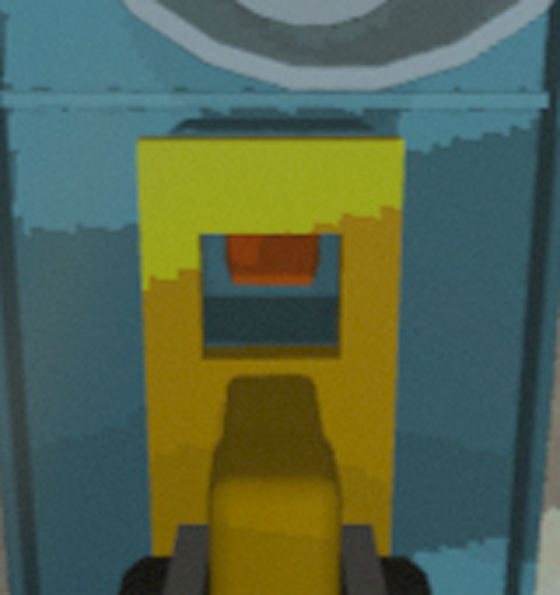

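Hook A is centred in the slot (226–319 against 202–340), with no contact force yet. Now I press steadily with a firmer grip.

```bash
python3 -m crank '[[0,0,0.2,0],[0,0,0.2,0],[0,0,0.2,0],[0,0,0.2,0],[0,0,0.2,0],[0,0,0.2,0],[0,0,0.2,0],[0,0,0.2,0],[0,0,0,0],[0,0,0,0]]' 1 100
python3 g.py
```

```text
time: 20.95
eef_pos: [569.9, 218.6, 86.7]
eef_rot: [0.657, 0.754, 0.004, 0.006]
ft_force: [0.5, -0.5, -1.0]
finger_gap: 14.8
foot [570.9 218.2  62.3] gap 14.762153323350246 F [ 0.5 -0.5 -1. ] yaw 7.92 tilt [ 0.0136 -0.0022]
to seat, tool cm [-0.07 -0.26  1.42]
```

```bash
python3 -m crank '[[0,-0.2,0,0],[0,0,0.4,0],[0,0,0.4,0],[0,0,0.4,0],[0,0,0.4,0],[0,0,0.4,0],[0,0,0.4,0],[0,0,0.4,0],[0,0,0.4,0],[0,0,0.4,0]]'
python3 g.py
```

```text
time: 21.78
eef_pos: [570.9, 219.1, 72.6]
eef_rot: [0.657, 0.754, 0.011, 0.01]
ft_force: [-9.0, -2.6, 23.6]
finger_gap: 14.8
foot [572.3 218.9  48.3] gap 14.766096867090155 F [-9.  -2.6 23.6] yaw 7.88 tilt [0.0293 0.004 ]
to seat, tool cm [-0.13 -0.39  0.01]
```

Foot now reads about 0.3 mm above the seat with 24 N down. One more short push, then look.

```bash
python3 -m crank '[[0,-0.2,0.3,0],[0,-0.1,0.4,0],[0,0,0.4,0],[0,0,0.4,0],[0,0,0.2,0],[0,0,0,0],[0,0,0,0],[0,0,0,0],[0,0,0,0],[0,0,0,0]]'
python3 g.py
python3 - <<'E'
from h import *
im=snapshot("wrist")[:,:,::-1]
cv2.imwrite("pics/w15.png",im)
im=snapshot("scene")[:,:,::-1];cv2.imwrite("pics/s15.png",cv2.resize(im[90:230,300:440],None,fx=4.2,fy=4.2,interpolation=cv2.INTER_CUBIC))
E
```

```text
time: 22.62
eef_pos: [569.8, 219.4, 73.2]
eef_rot: [0.657, 0.754, 0.017, 0.013]
ft_force: [-1.4, -0.4, 5.5]
finger_gap: 14.5
foot [571.5 219.2  48.8] gap 14.464312718894345 F [-1.4 -0.4  5.5] yaw 7.9 tilt [0.0425 0.0087]
to seat, tool cm [-0.17 -0.32  0.07]
```

View pics/w15.png

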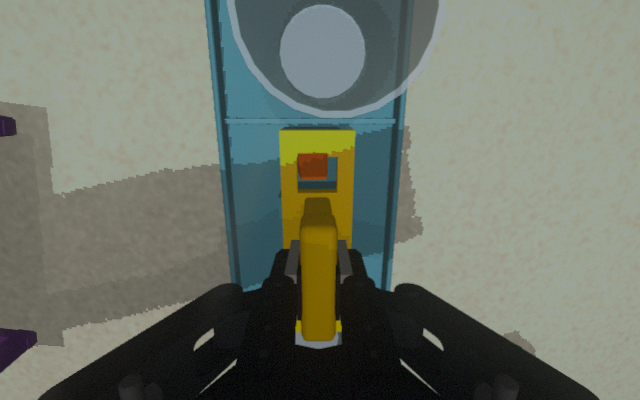

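View pics/s15.png

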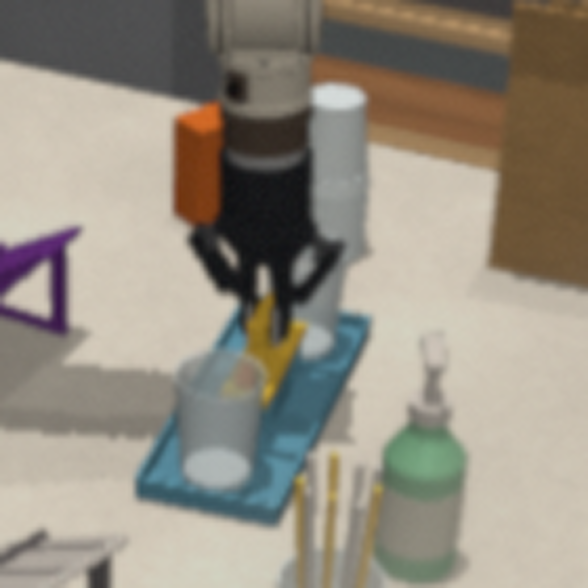

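Hook A's orange catch (299–327, 152–180) now overlaps the slot's far edge (row 156), which suggests it has clicked. The tool has tilted about 2.4°, so I let go, rise, close the fingers and verify; I can then press on the bar top if needed.

```bash
python3 -m crank '[[0,0,0,0],[0,0,0,0],[0,0,0,0],[0,0,0,0],[0,0,-0.5,0],[0,0,-1,0],[0,0,-2,0],[0,0,-2,0],[0,0,-1.5,0],[0,0,0,0]]' 0 30
python3 g.py
python3 - <<'E'
from h import *
import pickle
pickle.dump(camera_info("wrist"),open("w16.pkl","wb"))
im=snapshot("wrist")[:,:,::-1]
cv2.imwrite("pics/w16.png",im)
im=snapshot("scene")[:,:,::-1];cv2.imwrite("pics/s16.png",cv2.resize(im[120:230,310:420],None,fx=5.3,fy=5.3,interpolation=cv2.INTER_CUBIC))
E
```

```text
time: 23.55
eef_pos: [565.1, 218.7, 143.7]
eef_rot: [0.656, 0.754, 0.015, 0.011]
ft_force: [1.2, 0.6, -0.2]
finger_gap: 42.8
foot [566.6 218.6 119.4] gap 42.8487902426786 F [ 1.2  0.6 -0.2] yaw 7.92 tilt [0.0353 0.0077]
to seat, tool cm [-0.19 -0.08  7.14]
```

View pics/w16.png

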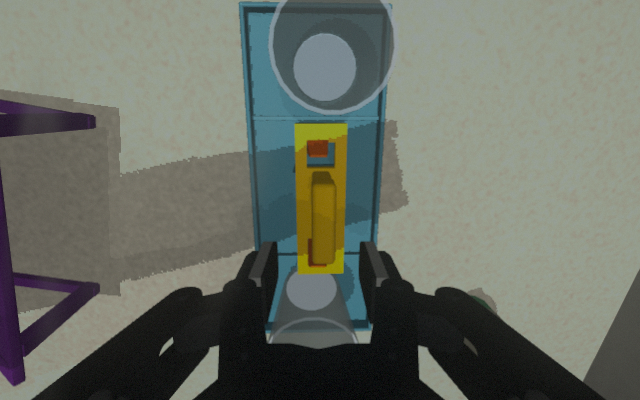

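View pics/s16.png

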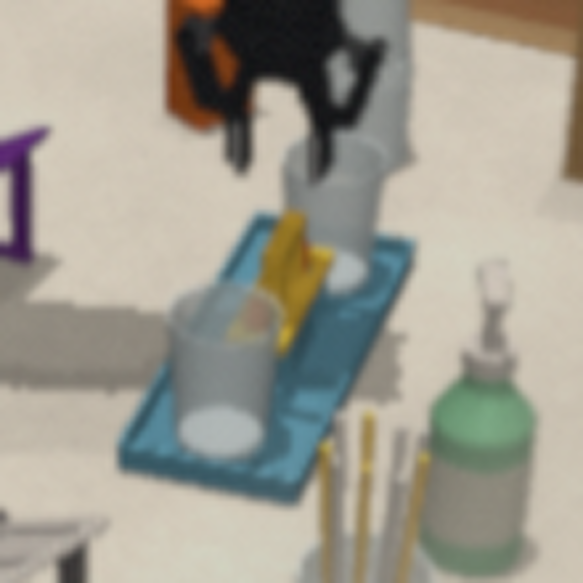

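```bash
python3 -m crank '[[-1,0,-1,0],[-1,0,-1,0],[-1,0,-1,0],[-1,0,-0.5,0],[-1,0,0,0],[0,0,0,0],[0,0,0,0],[0,0,0,0],[0,0,0,0],[0,0,0,0]]'
python3 - <<'E'
from h import *
import pickle
pickle.dump(camera_info("wrist"),open("w17.pkl","wb"))
im=snapshot("wrist")[:,:,::-1];cv2.imwrite("pics/w17.png",im)
a=cv2.imread("pics/w16.png")[110:290,280:360]
b=im[40:220,280:360]
cv2.imwrite("pics/c17.png",np.hstack([cv2.resize(x,None,fx=3.3,fy=3.3,interpolation=cv2.INTER_CUBIC) for x in(a,b)]))
E
```

```text
time: 24.48
eef_pos: [567.9, 160.0, 174.7]
eef_rot: [0.658, 0.753, 0.009, 0.008]
ft_force: [-0.1, -0.2, 0.1]
finger_gap: 42.9
```

View pics/w17.png

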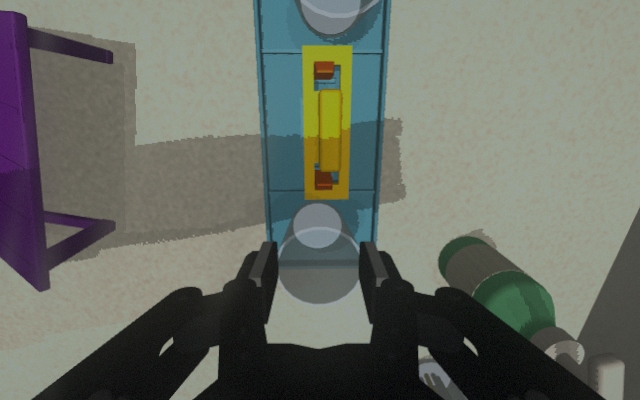

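View pics/c17.png

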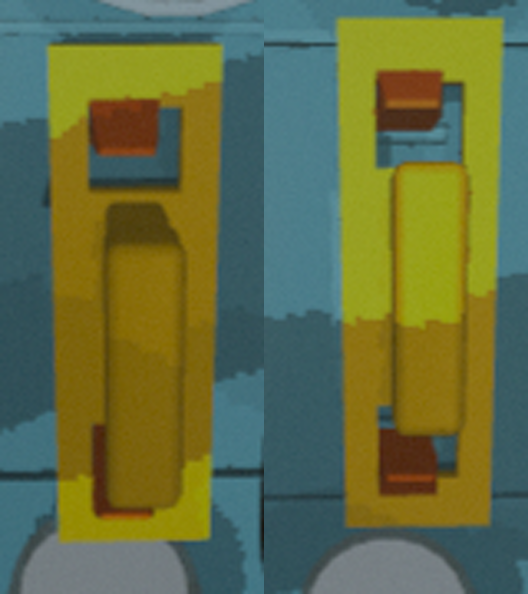

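```bash
python3 - <<'E'
from h import *
import pickle
c1=pickle.load(open("w16.pkl","rb"));c2=pickle.load(open("w17.pkl","rb"))
A=[(48,45),(221,45),(210,541),(60,541)];B=[(74,18),(239,18),(226,525),(82,527)]
P=[]
for a,b in zip(A,B):
    p,r=tri([(c1,(280+a[0]/3.3,110+a[1]/3.3)),(c2,(280+b[0]/3.3,40+b[1]/3.3))]);P.append(p);print(p.round(1),np.round(r,2))
P=np.array(P);print(P.mean(0), P[0]-P[1])
for c,u in((c1,A),(c2,B)):
    off=(110,40)[c is c2]
    q=plane(c,[(280+a/3.3,off+b/3.3) for a,b in u],56);print(q.round(1).tolist(),q.mean(0).round(1))
# bar top (z 104) centre in w17
q=plane(c2,[(280+(393-264)/3.3,40+163/3.3),(280+(467-264)/3.3,40+163/3.3),(280+(462-264)/3.3,40+434/3.3),(280+(394-264)/3.3,40+432/3.3)],104);print("bar",q.mean(0),q.round(1).tolist())
E
```

```text
[542.5 279.1  56.1] [0.09 0.09]
[581.8 284.5  56.6] [0.21 0.21]
[599.5 158.5  58.7] [0.01 0.01]
[560.2 151.7  55.2] [0.09 0.09]
[571.01641274 218.46213425  56.66187824] [-39.27490661  -5.40556987  -0.46933998]
[[542.4, 279.1, 56.0], [581.7, 284.5, 56.0], [600.1, 156.9, 56.0], [560.3, 152.2, 56.0]] [571.1 218.2  56. ]
[[542.6, 279.2, 56.0], [582.1, 284.7, 56.0], [600.0, 157.7, 56.0], [560.1, 152.0, 56.0]] [571.2 218.4  56. ]
bar [570.62579591 218.79302048 104.        ] [[559.2, 245.7, 104.0], [574.3, 247.7, 104.0], [582.1, 191.7, 104.0], [567.0, 190.1, 104.0]]
```

```bash
python3 - <<'E'
from h import *
from bench import workorder
cv2.imwrite("pics/sF.png",snapshot("scene")[:,:,::-1])
print(sensors.get_obs()["ft_force"],workorder.job_done())
E
```

```text
the job is handed in; nothing more can be done
[ 0.14419385  0.9482508  -0.51865573] None
```

View pics/sF.png

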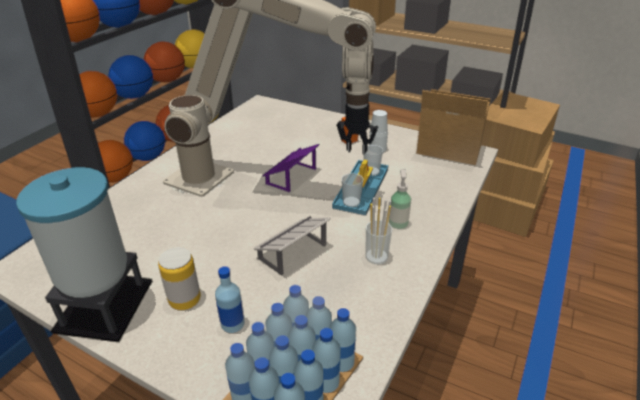

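The handle is off the stand, pressed onto the carrier's two hooks and released, and the job was handed in at about 24.5 s of the 42 s allowed; no verdict is reported.

**How it went:** The bar stayed tilted 30° in the jaws after lifting. I pressed the plate's low edge on bare table and dragged it until it stood upright and squared up in the grip. I then set it over the hooks, pressed it down steadily (24 N the highest reading, taken at the end of each move), let go and raised the open gripper.

**Last checks:**
- **Seating:** from two wrist views, the plate's top centre is at 56.7 mm (56 expected) and its centre is about 2.8 mm sideways of the seat point (limit 8 mm).
- **Upright:** the bar's centre is within about 0.6 mm of the plate's, so it stands upright to about 1°.
- **Hooks:** both orange catches show over the plate beyond the slot ends, so both look clicked. I could not read the hook bend itself.
- **Everything else:** both cups stand in the carrier and the bystanders look unmoved in the last pictures, judged by eye, not measured. The gripper was clear with about 0 N.

**What disagreed:** one plate corner measured 2–3 mm higher than the others (58.7 mm), which I put down to picking its pixel in the image. While pressing, the tool tilted about 2.4° and drifted about 3 mm in x. The sideways offset comes from that drift; the tilt did not show in the handle after release.

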